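# Feed moulded sleeves from a magazine, try each on a gauge pin and sort them

## Task

Check all the grey sleeves in the feeder's magazine, one after another: twist the feeder's spring-return wing knob clockwise to its stop and let it spring back, which pushes one sleeve out onto the plate, then slide that sleeve down the gauge pin, before feeding the next, to see whether it goes right down to the gauge's foot or stops on the pin's tip. Lay the sleeves that go right down flat in the wooden tray, side by side and not on one another, and put those that stop on the tip in the small green bin. Finish with the magazine empty and the knob sprung back, and leave the mug, the screwdriver and the carton alone.

Things in the scene. Friction and masses are not known exactly. Their poses are not given: they have to be found in the camera images.
- feeder: Hand-worked magazine feeder, fixed. Origin on the table under the magazine's middle, x = feed direction, z up. Aluminium plate x -150 to 95, y within 42, top z = 12 mm. Grey gear housing with black wing knob x -150 to -52, y within 48, top z = 52 mm. Magazine: four aluminium corner posts within 20 mm of the z axis (low clips to y = 28), tops z = 84 mm, holding a stack of sleeves.
- knob_grip (a point): Point on the wing knob's vertical axis at the height for the TCP, 85 mm above the table, x = -101 mm in the feeder's frame. The wing is an upright bar 46 mm long, 12 mm thick, its top 12 mm above this point, on a 46 mm disc whose top is 21 mm below it. This frame's x lies along the wing and turns with it (at rest along the feeder's x); z is up.
- feed_knob (a joint): Turn of the wing knob, rad: 0 at rest, grows clockwise seen from above, to a stop at 1.4. A spring turns it back to 0 when let go; holding it takes 0.1 N m at rest and 0.25 N m at the stop.
- outfeed (a point): Point on the plate's top, 57 mm in front of the magazine's middle, where a fed sleeve ends up; axes as the feeder's. A full twist slides the lowest sleeve flat along the plate to here, bare on the sides that face y and -y; when the knob springs back the stack drops and the next is ready. After a part twist a sleeve may be left nearer the posts.
- gauge: Plug gauge, fixed: round dark steel foot 72 mm across, its flat top 14 mm above the table; on it an upright steel pin 12 mm across, 34 mm tall, its last 6 mm tapering to 7 mm. Origin on the table under the pin, z up. A full-size sleeve slides down to the foot (its centre then 21 mm above the table); an undersize one stops on the taper, its centre about 52 mm above the table.
- pin_tip (a point): Centre of the gauge pin's top, 48 mm above the table.
- tray: Shallow wooden tray for the good sleeves, loose, 190 x 120 mm outside, 22 mm high, walls and floor 8 mm thick, 0.4 kg. Origin at the centre of its underside; x along its length.
- bin: Small green plastic stacking bin for rejects, loose, open on top, 140 x 116 mm outside, walls and floor 4 mm, 60 mm high on three sides and 30 mm on the -x side, 0.3 kg. Origin at the centre of its underside; x along its length.
- sleeve_1: Grey moulded plastic sleeve: a 28 x 28 mm square block 14 mm high with a round bore right through along its z axis, 20 g, same either way up. Origin at its centre, x and y along its square sides. Starts lying flat in the magazine, the lower-numbered lower. The bore is full size (14.4 mm) or undersize (9.6 mm), to be found with the gauge pin. Only some of the eight are there.
- sleeve_2: Grey moulded plastic sleeve: a 28 x 28 mm square block 14 mm high with a round bore right through along its z axis, 20 g, same either way up. Origin at its centre, x and y along its square sides. Starts lying flat in the magazine, the lower-numbered lower. The bore is full size (14.4 mm) or undersize (9.6 mm), to be found with the gauge pin. Only some of the eight are there.
- sleeve_3: Grey moulded plastic sleeve: a 28 x 28 mm square block 14 mm high with a round bore right through along its z axis, 20 g, same either way up. Origin at its centre, x and y along its square sides. Starts lying flat in the magazine, the lower-numbered lower. The bore is full size (14.4 mm) or undersize (9.6 mm), to be found with the gauge pin. Only some of the eight are there.
- sleeve_4: Grey moulded plastic sleeve: a 28 x 28 mm square block 14 mm high with a round bore right through along its z axis, 20 g, same either way up. Origin at its centre, x and y along its square sides. Starts lying flat in the magazine, the lower-numbered lower. The bore is full size (14.4 mm) or undersize (9.6 mm), to be found with the gauge pin. Only some of the eight are there.
- sleeve_5: Grey moulded plastic sleeve: a 28 x 28 mm square block 14 mm high with a round bore right through along its z axis, 20 g, same either way up. Origin at its centre, x and y along its square sides. Starts lying flat in the magazine, the lower-numbered lower. The bore is full size (14.4 mm) or undersize (9.6 mm), to be found with the gauge pin. Only some of the eight are there.
- sleeve_6: Grey moulded plastic sleeve: a 28 x 28 mm square block 14 mm high with a round bore right through along its z axis, 20 g, same either way up. Origin at its centre, x and y along its square sides. Starts lying flat in the magazine, the lower-numbered lower. The bore is full size (14.4 mm) or undersize (9.6 mm), to be found with the gauge pin. Only some of the eight are there.
- sleeve_7: Grey moulded plastic sleeve: a 28 x 28 mm square block 14 mm high with a round bore right through along its z axis, 20 g, same either way up. Origin at its centre, x and y along its square sides. Starts lying flat in the magazine, the lower-numbered lower. The bore is full size (14.4 mm) or undersize (9.6 mm), to be found with the gauge pin. Only some of the eight are there.
- sleeve_8: Grey moulded plastic sleeve: a 28 x 28 mm square block 14 mm high with a round bore right through along its z axis, 20 g, same either way up. Origin at its centre, x and y along its square sides. Starts lying flat in the magazine, the lower-numbered lower. The bore is full size (14.4 mm) or undersize (9.6 mm), to be found with the gauge pin. Only some of the eight are there.
- mug: White mug, 80 mm across, 90 mm high, bystander; origin at the centre of its underside.
- screwdriver: Screwdriver with a black handle, 200 mm long, lying on the table, bystander; origin under its middle.
- carton: Closed cardboard carton 90 x 120 x 60 mm, bystander, not always there; origin at the centre of its underside.
Not all that is in view belongs to the job. Of the things shaped like the gauge, the steel one is meant.

How it is judged:
On the way, in this order (a step that is already met when the one before it is completed fails the run):
1. the feeder's knob is twisted to its stop (beyond 1.25 of 1.4 rad) (value of joint feed_knob above 1.25 rad), for 0.05 s.
2. sleeve_1, if present, is tried on the gauge pin: slid down until it rests on the gauge foot (within 3.5 mm) (horizontal distance between sleeve_1 and pin_tip below 0.003 m and z of sleeve_1 in the frame of gauge below 0.0245 m), for 0.1 s.
3. sleeve_2, if present, is tried on the gauge pin: set centrally on the pin's tip, where it stops (within 5 mm, touching) (horizontal distance between sleeve_2 and pin_tip below 0.005 m and z of sleeve_2 in the frame of gauge between 0.043 and 0.06 m and contact force between sleeve_2 and gauge above 0.1 N), for 0.1 s.
4. sleeve_3, if present, is tried on the gauge pin: set centrally on the pin's tip, where it stops (within 5 mm, touching) (horizontal distance between sleeve_3 and pin_tip below 0.005 m and z of sleeve_3 in the frame of gauge between 0.043 and 0.06 m and contact force between sleeve_3 and gauge above 0.1 N), for 0.1 s.
5. sleeve_4, if present, is tried on the gauge pin: slid down until it rests on the gauge foot (within 3.5 mm) (horizontal distance between sleeve_4 and pin_tip below 0.003 m and z of sleeve_4 in the frame of gauge below 0.0245 m), for 0.1 s.
6. sleeve_5, if present, is tried on the gauge pin: set centrally on the pin's tip, where it stops (within 5 mm, touching) (horizontal distance between sleeve_5 and pin_tip below 0.005 m and z of sleeve_5 in the frame of gauge between 0.043 and 0.06 m and contact force between sleeve_5 and gauge above 0.1 N), for 0.1 s.
7. sleeve_6, if present, is tried on the gauge pin: slid down until it rests on the gauge foot (within 3.5 mm) (horizontal distance between sleeve_6 and pin_tip below 0.003 m and z of sleeve_6 in the frame of gauge below 0.0245 m), for 0.1 s.
8. sleeve_7, if present, is tried on the gauge pin: slid down until it rests on the gauge foot (within 3.5 mm) (horizontal distance between sleeve_7 and pin_tip below 0.003 m and z of sleeve_7 in the frame of gauge below 0.0245 m), for 0.1 s.
9. sleeve_8, if present, is tried on the gauge pin: set centrally on the pin's tip, where it stops (within 5 mm, touching) (horizontal distance between sleeve_8 and pin_tip below 0.005 m and z of sleeve_8 in the frame of gauge between 0.043 and 0.06 m and contact force between sleeve_8 and gauge above 0.1 N), for 0.1 s.
At the end, for the whole second after the job is handed in: Every sleeve with a full-size bore lies flat (within 0.2 rad) on the floor of the wooden tray, every undersize one is in the green bin, all at rest and released; the knob is back at rest (below 0.1 rad) (x of sleeve_1 in the frame of tray between -0.085 and 0.085 m and y of sleeve_1 in the frame of tray between -0.05 and 0.05 m and z of sleeve_1 in the frame of tray between 0 and 0.0215 m and linear speed of each of sleeve_1, sleeve_2, sleeve_3, sleeve_4, sleeve_5, sleeve_6, sleeve_7, sleeve_8 below 0.02 m/s and angle between the z axis of each of sleeve_1, sleeve_4, sleeve_6, sleeve_7 and the z axis of tray, either way round below 0.2 rad and x of sleeve_2 in the frame of bin between -0.062 and 0.062 m and y of sleeve_2 in the frame of bin between -0.05 and 0.05 m and z of sleeve_2 in the frame of bin between 0 and 0.045 m and x of sleeve_3 in the frame of bin between -0.062 and 0.062 m and y of sleeve_3 in the frame of bin between -0.05 and 0.05 m and z of sleeve_3 in the frame of bin between 0 and 0.045 m and x of sleeve_4 in the frame of tray between -0.085 and 0.085 m and y of sleeve_4 in the frame of tray between -0.05 and 0.05 m and z of sleeve_4 in the frame of tray between 0 and 0.0215 m and x of sleeve_5 in the frame of bin between -0.062 and 0.062 m and y of sleeve_5 in the frame of bin between -0.05 and 0.05 m and z of sleeve_5 in the frame of bin between 0 and 0.045 m and x of sleeve_6 in the frame of tray between -0.085 and 0.085 m and y of sleeve_6 in the frame of tray between -0.05 and 0.05 m and z of sleeve_6 in the frame of tray between 0 and 0.0215 m and x of sleeve_7 in the frame of tray between -0.085 and 0.085 m and y of sleeve_7 in the frame of tray between -0.05 and 0.05 m and z of sleeve_7 in the frame of tray between 0 and 0.0215 m and x of sleeve_8 in the frame of bin between -0.062 and 0.062 m and y of sleeve_8 in the frame of bin between -0.05 and 0.05 m and z of sleeve_8 in the frame of bin between 0 and 0.045 m and value of joint feed_knob below 0.1 rad); the robot touches nothing.
It fails at once if the mug is displaced by more than 40 mm (distance of mug from where it was at the start of the episode above 0.04 m).
It fails at once if the screwdriver is displaced by more than 40 mm (distance of screwdriver from where it was at the start of the episode above 0.04 m).
It fails at once if the carton is displaced by more than 40 mm (distance of carton from where it was at the start of the episode above 0.04 m).
Of sleeve_1, sleeve_2 only 1 to 1 are there at a start; the rules pass over those that are not, and their reading is None.
Of sleeve_3, sleeve_4 only 1 to 1 are there at a start; the rules pass over those that are not, and their reading is None.
Of sleeve_5, sleeve_6 only 1 to 1 are there at a start; the rules pass over those that are not, and their reading is None.
Of sleeve_7, sleeve_8, carton only 1 to 1 are there at a start; the rules pass over those that are not, and their reading is None.
At some moment in a run one of tray, bin may be knocked a few centimetres aside while the robot is not near it.
Once in a run the grip may slacken for a moment while it holds something.
It also fails if it takes over 210 s, if anything falls off the work surface, if the arm or the gripper's body presses on something with over 40 N, if the wrist force passes 120 N, or if a joint passes its speed limit or range.

## Robot

A 6-joint arm with a two-finger parallel gripper is mounted at the origin on the work surface. World frame = base frame: x ahead of the robot, y to its left, z up, the work surface at z = 0. Lengths are in m, angles in rad, forces in N, time in s.
With the tool pointing down it reaches from about 0.325 to 0.85 m from the base axis. Payload 15.5 kg.
Tool frame: the origin (TCP) lies between the finger pads, 19 mm behind the fingertips; this is the grasp point; z points along the fingers, y is the line along which they close (so a half turn about z gives the same grasp; the last joint's range is limited). The gripper opens to 91 mm and grips with 3 to 60 N. Pads are 32 mm wide; open, the fingers measure 118 mm over their backs; the gripper's body (76 mm by 178 mm) begins 60 mm behind the grasp point.
Start: joints at [1.087, 0.494, 1.345, -0, 1.302, -0.096], TCP at [0.237, 0.578, 0.233] pointing down, gripper open.
Joint ranges: [-2.91, 2.91], [-0.82, 2.16], [0.22, 2.67], [-1.22, 4.37], [0.12, 2.79], [-3.08, 3.08]. Speed limits (rad/s): [1.89, 1.89, 2.57, 3.01, 3.01, 3.01].

## Interface

Orientations are given as a unit quaternion [x, y, z, w].
In Python, from station import * gives the robot as it stands. Calls block until the motion is done:
- move_to(position, orientation): joint-space move of the TCP to a pose.
- move_l(position, orientation=None, speed=0.15, until_force=None): straight line of the TCP; orientation=None keeps the orientation; speed is the mean speed in m/s. With until_force (N) it stops when the force on the tool has changed by that much, and returns True; else False.
- goto_joints(angles): joint-space move.
- open_jaws() and grab(force=None): open the fingers fully, or close them until they stop; force is the grip in N (None keeps the last).
- dwell(seconds).
- inverse_kinematics(position, orientation): joint angles nearest the present ones, or None.
- get_state(): the state.
- capture(name): name is "scene" or "top" or "wrist"; returns a dict with "img" (400x640x3 uint8, red, green, blue), "fx", "fy", "cx", "cy" (pixels), "cam_to_world" (4x4, takes a point from camera to world coordinates); the wrist camera has in their place "T_tool_cam" (4x4, takes a point from camera to tool coordinates, whose origin is the TCP and whose axes are the flange's). Camera axes: x right, y up, looking along -z (the intrinsics and any distortion apply to the point x, -y, -z); pixel columns grow to the right and rows downward; lengths in m; the calibration is good to about 2 mm. A picture is of the moment at which its call begins: read the wrist's pose just before it. There is no depth.
A pose or a line that the arm cannot do raises IKError and nothing moves.
- job_done(): hands the job in; it is judged then, once.
Trained networks look in a picture, given as the dict that the camera call returned (one of the last four; its "shot" number tells which), for a name from the list of things; names that differ only in an ending like _2 or _b are one class to them, and where a whole thing is asked for, a point or a joint stands for the part that bears it (a point fixed in the world has none). Each returns a list of dicts, best first, with "confidence" (0 to 1); they miss things now and then, are a little off and sometimes report something else, mostly with a low value. They report only what shows in the picture. A call takes as long as a camera call. They do not tell look-alikes from the thing itself.
- look_for(picture, thing): "at" ([column, row] in pixels, amid what is visible of it).
The state is a dict: "time": time; "joint_positions": joint angles; "qvel": joint speeds; "joint_torque": joint torques, N m; "eef_pos": TCP position; "tcp_rot": TCP orientation; "force": force on the tool from outside, world axes, zero at the start; "torque": the same for the moment, N m; "gripper_width": finger opening in m; "finger_force": force on a finger pad.
Only numpy, scipy, OpenCV 4.12 (cv2) and the standard library are available. Lean on these libraries where they do the work, as an engineer would, in place of code of your own. Each camera call takes 0.05 s, during which the arm holds its last target. There are 200 camera calls.

## Working session

There is one attempt and no reset: what is moved stays moved. The work goes in short steps, each a Python script; the robot and the scene stay as the last script left them, time stands still between calls to the robot, and variables do not carry over. Pictures are saved under pics/ and viewed, at most 14 in all, crops included, and the job is handed in when it is done.

```bash
ls; mkdir -p pics
python3 - <<'E'
from station import *
import cv2
for n in ("top","scene"):
    p=capture(n); cv2.imwrite(f"pics/{n}0.png",p["img"][:,:,::-1])
    print(n,p["fx"],p["cx"],p["cy"],p["cam_to_world"], [k for k in p if k!='img'])
    for t in ("feeder","knob_grip","gauge","tray","bin","sleeve_1","mug","screwdriver","carton"):
        print(t,[(list(map(int,d["at"])),round(d["confidence"],2)) for d in look_for(p,t)][:4])
print(get_state())
E
```

```text
pics
top 419.1706336778104 319.0840684803748 199.38213818274684 [[ 9.29263193e-03  9.89657433e-01 -1.43149615e-01  4.37513755e-01]
 [-9.99956543e-01  9.08988240e-03 -2.07027042e-03 -1.25406834e-02]
 [-7.47645345e-04  1.43162632e-01  9.89698895e-01  1.13020599e+00]
 [ 0.00000000e+00  0.00000000e+00  0.00000000e+00  1.00000000e+00]] ['fx', 'fy', 'cx', 'cy', 'cam_to_world', 'shot']
feeder [([210, 247], 0.65)]
knob_grip [([183, 247], 0.61)]
gauge [([306, 223], 0.8), ([310, 183], 0.78), ([319, 272], 0.69)]
tray [([392, 243], 0.9)]
bin [([402, 148], 0.72), ([452, 241], 0.67)]
sleeve_1 [([225, 249], 0.6), ([307, 225], 0.54)]
mug [([266, 147], 0.78)]
screwdriver [([401, 148], 0.63)]
carton []
scene 422.4051111736627 319.86758405187186 201.96483829131535 [[ 0.59170906 -0.53857541  0.59984741  1.1580487 ]
 [ 0.80607945  0.38532016 -0.44918181 -0.44168055]
 [ 0.01078497  0.74930961  0.662132    0.7417975 ]
 [ 0.          0.          0.          1.        ]] ['fx', 'fy', 'cx', 'cy', 'cam_to_world', 'shot']
feeder [([373, 165], 0.98)]
knob_grip [([391, 143], 0.7), ([407, 236], 0.54)]
gauge [([343
[... 208 characters left out ...]
positions': array([ 1.08650884e+00,  4.93575934e-01,  1.34547294e+00, -1.98728045e-05,
        1.30246754e+00, -9.54930907e-02]), 'qvel': array([ 5.81859178e-05, -1.60306516e-03, -2.97215737e-04, -9.80187455e-04,
       -5.67674673e-04,  9.67337062e-04]), 'joint_torque': array([ 1.76782250e-03, -8.78717136e+01, -3.82235420e+01,  7.07450160e-02,
        4.45070397e-02, -3.91978460e-05]), 'eef_pos': array([0.23693218, 0.57837843, 0.23273912]), 'tcp_rot': array([1.93172540e-01, 9.81164802e-01, 3.37914372e-05, 2.00778596e-05]), 'force': array([ 0.0026293 ,  0.6551876 , -0.46892493]), 'torque': array([0.02770603, 0.03591412, 0.02398182]), 'finger_force': 0.0, 'gripper_width': 0.09109900489816153}
```

View pics/top0.png

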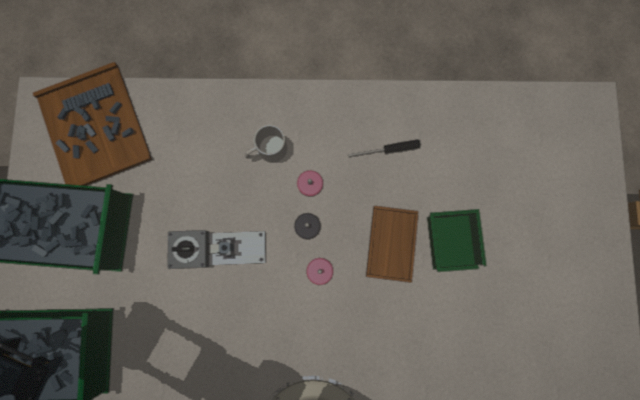

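View pics/scene0.png

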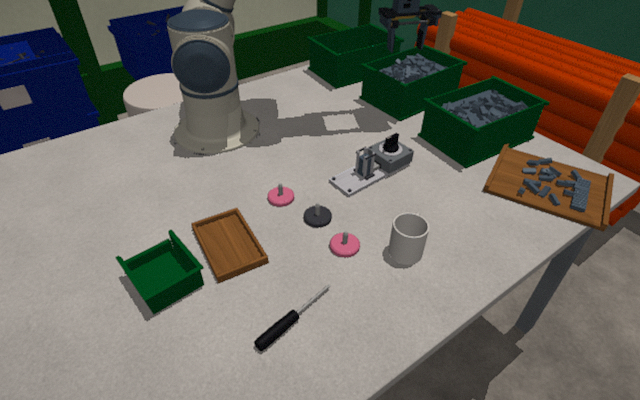

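Gauge look-alikes in the top view are pink (310,183), dark (306,225) and pink (320,271). By the description the dark steel one at (306,225) is meant. The feeder is at (216,248) feeding right, the tray at (392,243) and the small green bin at (457,240); the big bins on the left are scenery. There's no carton.

```bash
cat > h.py <<'E'
from station import *
import numpy as np, cv2
from scipy.spatial.transform import Rotation as R
def ray(p,px,T=None):
    T=p["cam_to_world"] if T is None else T
    d=T[:3,:3]@np.array([(px[0]-p["cx"])/p["fx"],-(px[1]-p["cy"])/p["fy"],-1.])
    return T[:3,3],d
def plane(p,px,z,T=None):
    o,d=ray(p,px,T); return o+d*(z-o[2])/d[2]
def proj(p,X,T):
    q=np.linalg.inv(T)@np.append(X,1); return [p["cx"]-p["fx"]*q[0]/q[2], p["cy"]+p["fy"]*q[1]/q[2]]
def quat(yaw): # tool down, tool x at world angle yaw
    return (R.from_euler('z',yaw)*R.from_euler('x',np.pi)).as_quat()
def wrist():
    s=get_state(); p=capture("wrist"); T=np.eye(4)
    T[:3,:3]=R.from_quat(s["tcp_rot"]).as_matrix(); T[:3,3]=s["eef_pos"]
    p["T"]=T@p["T_tool_cam"]; return p
def save(p,n,crop=None,k=1):
    im=p["img"][:,:,::-1]
    if crop: a,b,c,d=crop; im=im[b:d,a:c]
    cv2.imwrite(f"pics/{n}.png",cv2.resize(im,None,fx=k,fy=k,interpolation=cv2.INTER_CUBIC))
E
python3 - <<'E'
from h import *
p=capture("top")
for n,px,z in [("knob",(184,247),.09),("mag",(228,247),.08),("plate end",(265,247),.012),("gaugefoot",(307,226),.014),("tray",(392,243.5),.015),("bin",(457,240),.03)]:
    print(n,plane(p,px,z).round(3))
g=plane(p,(307,226),.014)
for y in (0,np.pi/2,-np.pi/2,np.pi): 
    print(y,inverse_kinematics([g[0],g[1],.25],quat(y)))
move_to([g[0]-.0,g[1]+.0,.22],quat(-np.pi/2))
p=wrist(); print([k for k in p if k!='img'],p["fx"],p["cx"],p["cy"],p["T_tool_cam"].round(3))
save(p,"w1"); print(get_state()["time"], [ (d["at"],d["confidence"]) for d in look_for(p,"gauge")])
E
```

```text
knob [0.466 0.322 0.09 ]
mag [0.467 0.215 0.08 ]
plate end [0.47  0.132 0.012]
gaugefoot [0.527 0.021 0.014]
tray [ 0.483 -0.204  0.015]
bin [ 0.493 -0.372  0.03 ]
0 [-7.27671986e-02  3.38599315e-01  1.56082015e+00 -4.44089210e-16
  1.24217319e+00  1.49802913e+00]
1.5707963267948966 [-7.27671986e-02  3.38599315e-01  1.56082015e+00 -4.44089210e-16
  1.24217319e+00 -7.27671986e-02]
-1.5707963267948966 [-7.27671986e-02  3.38599315e-01  1.56082015e+00 -4.44089210e-16
  1.24217319e+00  3.06882546e+00]
3.141592653589793 [-0.0727672   0.33859932  1.56082015  0.          1.24217319 -1.64356353]
['fx', 'fy', 'cx', 'cy', 'T_tool_cam', 'shot', 'T'] 334.14957390954106 316.16080106979484 198.12663931740778 [[ 0.     0.973  0.233  0.066]
 [ 1.     0.    -0.    -0.001]
 [-0.     0.233 -0.973 -0.152]
 [ 0.     0.     0.     1.   ]]
3.875 [([424.3, 145.8], 0.82), ([205.9, 171.2], 0.75), ([113.7, 35.4], 0.3)]
```

View pics/w1.png

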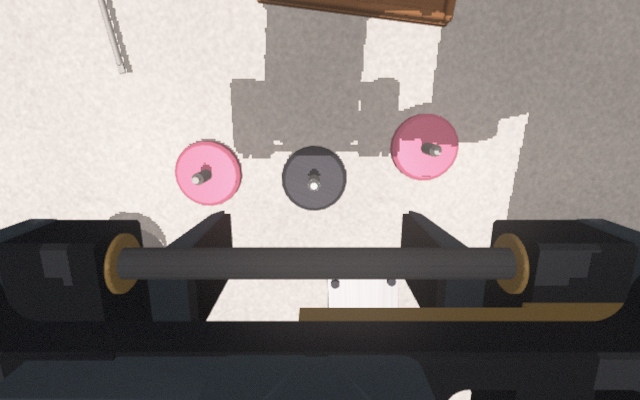

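Wrist view: the dark gauge is at (313,178) with a steel pin between pink decoys at (208,172) and (424,146), which confirms the choice. Next, overhead close-ups from opposite yaws so the calibration errors cancel.

Run:
```python
from h import *
def over(x,y,yaw,z=.14):
    d=np.array([np.cos(yaw),np.sin(yaw)]); t=np.array([x,y])-.066*d
    move_to([t[0],t[1],z],quat(yaw)); dwell(.2); return wrist()
def foot(p):
    h=p["img"].astype(int); m=((h.max(2)<95)).astype(np.uint8); 
    c=proj(p,[.527,.021,.014],p["T"]); m[290:]=0
    cs,_=cv2.findContours(m,cv2.RETR_EXTERNAL,cv2.CHAIN_APPROX_NONE)
    cs=[k for k in cs if cv2.contourArea(k)>1500]
    if not cs: return c,None
    k=min(cs,key=lambda k:np.hypot(*(k.reshape(-1,2).mean(0)-c)))
    P=np.array([plane(p,q,.014,p["T"])[:2] for q in cv2.convexHull(k).reshape(-1,2)])
    A=np.c_[2*P,np.ones(len(P))]; s=np.linalg.lstsq(A,(P**2).sum(1),rcond=None)[0]
    return c,s[:2],np.sqrt(s[2]+s[0]**2+s[1]**2)
ims=[]
for yaw in (np.pi/2,0,-np.pi/2):
    p=over(.527,.021,yaw); print(yaw,foot(p)); 
    ims.append(p["img"][20:220,160:480])
for (x,y) in ((.470,.170),(.467,.30)):
    p=over(x,y,np.pi/2,.16); ims.append(p["img"][0:200,160:480]); np.save(f"T{len(ims)}.npy",p["T"]); cv2.imwrite(f"f{len(ims)}.png",p["img"][:,:,::-1])
ims.append(0*ims[0])
M=np.vstack([np.hstack(ims[i:i+2]) for i in (0,2,4)])
cv2.imwrite("pics/m1.png",M[:,:,::-1]); print(get_state()["time"])
```

```text
1.5707963267948966 ([np.float64(315.06249525004915), np.float64(115.55702331836027)], array([ 0.53250509, -0.41582801]), np.float64(0.4174563729491941))
0 ([np.float64(314.66755016927283), np.float64(118.23509278400181)], array([0.33477794, 0.00566835]), np.float64(0.2921674545169896))Traceback (most recent call last):
  File "<stdin>", line 17, in <module>
  File "<stdin>", line 4, in over
station.IKError: the arm cannot take that pose within its joint ranges
```

Run:
```python
from h import *
import pickle
def over(x,y,yaw,z=.14):
    d=np.array([np.cos(yaw),np.sin(yaw)]); t=np.array([x,y])-.066*d
    move_to([t[0],t[1],z],quat(yaw)); dwell(.2); return wrist()
L=[]; 
for a in ((.527,.021,-1.2,.14),(.527,.021,np.pi/2-.1,.14),(.470,.170,np.pi/2,.16),(.467,.30,np.pi/2,.16)):
    p=over(*a); L.append(p)
pickle.dump(L,open("L.pkl","wb"))
M=np.vstack([np.hstack([q["img"][0:260,120:520] for q in L[i:i+2]]) for i in (0,2)])
cv2.imwrite("pics/m1.png",M[:,:,::-1]); print(get_state()["time"])
```

```text
14.925
```

View pics/m1.png

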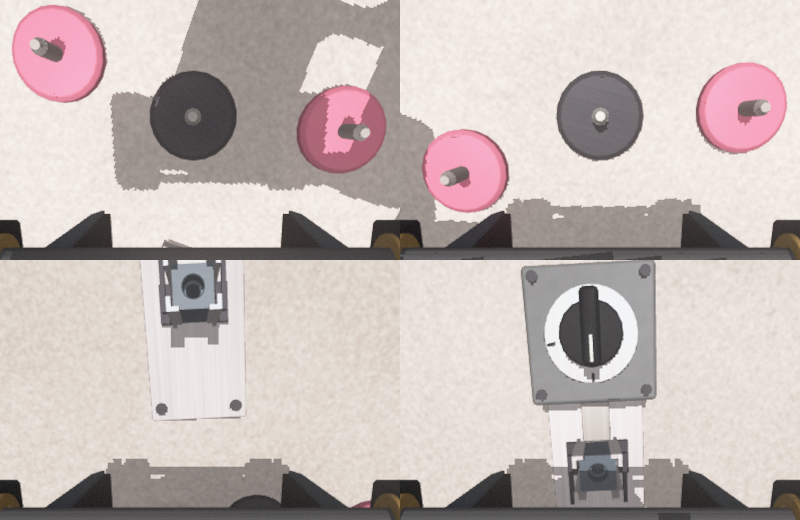

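The montage shows: gauge pin tip at (313,117) and (320,116) in full-image pixels of views A and B; plate-end corners at (273,159) and (366,156) in C; knob disc at (310,73), housing screws and the wing at rest along the feed direction in D.

Run:
```python
from h import *
import pickle
L=pickle.load(open("L.pkl","rb"))
for p,c,t in ((L[0],(313,116),70),(L[1],(320,115),110)):
    g=p["img"].max(2).astype(int); yy,xx=np.mgrid[:400,:640]
    m=((g<t)&(np.hypot(xx-c[0],yy-c[1])<52)).astype(np.uint8)
    k=max(cv2.findContours(m,cv2.RETR_EXTERNAL,cv2.CHAIN_APPROX_NONE)[0],key=cv2.contourArea)
    P=np.array([plane(p,q,.014,p["T"])[:2] for q in cv2.convexHull(k).reshape(-1,2)])
    A=np.c_[2*P,np.ones(len(P))]; s=np.linalg.lstsq(A,(P**2).sum(1),rcond=None)[0]
    w=np.where(np.hypot(xx-c[0],yy-c[1])<12,np.clip(g-np.median(g[c[1]-30:c[1]+30,c[0]-30:c[0]+30])-(20 if t<100 else 90),0,None),0)
    tip=((xx*w).sum()/w.sum(),(yy*w).sum()/w.sum())
    print("foot",s[:2],np.sqrt(s[2]+s[0]**2+s[1]**2),"tip",tip,plane(p,tip,.048,p["T"]))
C,D=L[2],L[3]
f=lambda p,px,z:plane(p,px,z,p["T"])[:2].round(4)
print("plate corners",f(C,(273,159),.012),f(C,(366,156),.012),"screws",f(C,(281,148),.012),f(C,(356,145),.012))
print("mag bore",f(C,(313,26),.068))
print("knob",f(D,(310,73),.064),"hscrews",*[f(D,q,.052) for q in ((251,16),(364,11),(261,135),(366,130))])
```

```text
foot [0.53039205 0.02033791] 0.0342385495410108 tip (np.float64(312.2794047047528), np.float64(115.54408705392864)) [0.5306842 0.0198715 0.048    ]
foot [0.53047258 0.02013759] 0.03458027767000846 tip (np.float64(319.90832966064346), np.float64(115.70163067430586)) [0.53059272 0.02043064 0.048     ]
plate corners [0.4325 0.1316] [0.5159 0.1341] screws [0.44   0.1414] [0.5067 0.1439]
mag bore [0.4693 0.227 ]
knob [0.4639 0.3277] hscrews [0.4222 0.3673] [0.502  0.3704] [0.4259 0.2844] [0.5062 0.2881]
```

```bash
cat >> h.py <<'E'
FA=.045; FY=np.pi/2+FA
KN=np.array([.4640,.3277]); FX=np.array([np.sin(FA),-np.cos(FA)]); OUT=KN+.158*FX; G=np.array([.5305,.0202])
def feed():
    open_jaws() if get_state()["gripper_width"]<.08 else None
    move_to([*KN,.135],quat(FY)); move_l([*KN,.085],speed=.1); grab(60)
    j=np.array(get_state()["joint_positions"]); k=j.copy(); k[5]+=1.42
    goto_joints(k); dwell(.15); s=get_state(); print("twist",(s["joint_positions"][5]-j[5]).round(3),s["torque"].round(2),s["gripper_width"])
    goto_joints(j); open_jaws(); move_l([*KN,.135],speed=.2)
def see(n):
    t=OUT-.066*np.array([np.cos(FY),np.sin(FY)])
    move_to([*t,.14],quat(FY)); dwell(.1); p=wrist()
    c=proj(p,[*OUT,.026],p["T"]); print("exp",np.round(c),[(d["at"],round(d["confidence"],2),plane(p,d["at"],.026,p["T"])[:2].round(4)) for d in look_for(p,"sleeve_1")][:3])
    cv2.imwrite(f"{n}.png",p["img"][:,:,::-1]); save(p,n,(160,0,480,240),1.5); return p
E
python3 - <<'E'
from h import *
print(OUT); feed(); print(get_state()["time"]); see("s1"); print(get_state()["time"])
E
```

```text
[0.4711076  0.16985995]
twist 1.42 [2.03 2.49 1.53] 0.012187002018515171
21.7
exp [315. 117.] [([319.6, 18.6], 0.89, array([0.4713, 0.2392])), ([316.6, 109.1], 0.73, array([0.4721, 0.1758])), ([315.3, 29.1], 0.6, array([0.4685, 0.2321]))]
22.8
```

View pics/s1.png

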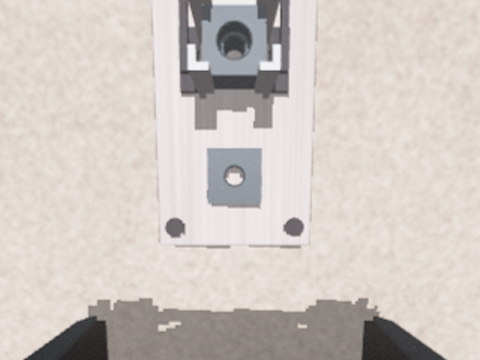

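The fed sleeve is at full-image (316,118), right where expected at (315,117), and square to the plate. Next I grasp it and gauge it.

```bash
cat >> h.py <<'E'
def locate(p):
    g=p["img"].max(2); c=np.array(proj(p,[*OUT,.026],p["T"])); yy,xx=np.mgrid[:400,:640]
    m=((g<150)&(abs(xx-c[0])<30)&(abs(yy-c[1])<29)).astype(np.uint8)
    k=max(cv2.findContours(m,cv2.RETR_EXTERNAL,cv2.CHAIN_APPROX_NONE)[0],key=cv2.contourArea)
    r=cv2.minAreaRect(k); q=plane(p,r[0],.026,p["T"])[:2]; print("rect",np.round(r[0],1),np.round(r[1],1),round(r[2],1),"off",((q-OUT)*1000).round(1)); return q
def pick(q):
    move_to([*q,.075],quat(FY)); move_l([*q,.033],speed=.08); grab(30)
    move_l([*q,.11],speed=.2); w=get_state()["gripper_width"]; print("grip",round(w,4)); return w
def gauge(v=.03):
    move_to([*G,.105],quat(FY)); move_l([*G,.0725],speed=.1); dwell(.1)
    hit=move_l([*G,.0335],speed=v,until_force=4); dwell(.25); s=get_state()
    print("hit",hit,"tcp",s["eef_pos"].round(4),"F",s["force"].round(1),"w",round(s["gripper_width"],4),"t",s["time"]); return s["eef_pos"][2]
E
python3 - <<'E'
from h import *
p=cv2.imread("s1.png")
P=wrist(); q=locate(P); pick(q); z=gauge()
p=capture("scene"); save(p,"g1",(250,150,410,270),3)
E
```

```text
rect [316. 117.] [14. 14.] 90.0 off [ 0.7 -0.1]
grip 0.0277
hit True tcp [0.5301 0.0202 0.0657] F [-1.4 -0.1  0.6] w 0.0276 t 27.5083
```

View pics/g1.png

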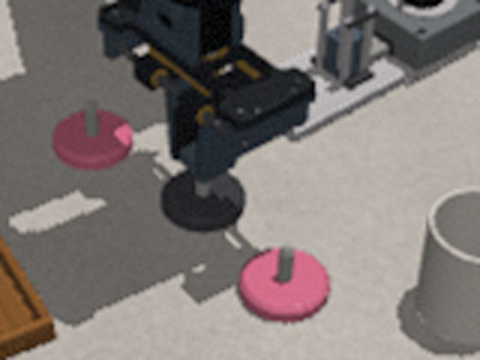

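Stopped with the sleeve's centre at 52 mm, so it is undersize. The residual force is low, so I'll press slightly more to be certain of contact, then drop it in the bin.

```bash
cat >> h.py <<'E'
def press():
    z=get_state()["eef_pos"]; move_l([G[0],G[1],z[2]-.0015],speed=.02,until_force=6); dwell(.3); s=get_state(); print("press",s["force"].round(1),s["eef_pos"].round(4))
def boxes():
    p=capture("top"); out={}
    for n,z in (("tray",.015),("bin",.03)):
        out[n]=[(np.round(d["at"],1),round(d["confidence"],2),plane(p,d["at"],z)[:2].round(3)) for d in look_for(p,n)][:2]; print(n,out[n])
    return p,out
E
python3 - <<'E'
from h import *
press(); move_l([*G,.13],speed=.2); print(get_state()["gripper_width"],get_state()["force"])
p,o=boxes(); save(p,"top1",(340,170,520,310),4)
E
```

```text
press [-3.7 -0.9  5.6] [0.53   0.0202 0.0643]
0.0277399859405584 [-0.20740798  0.29839444  0.30223798]
tray [(array([392.1, 244.9]), 0.74, array([ 0.479, -0.205])), (array([204.2, 248. ]), 0.44, array([0.466, 0.292]))]
bin [(array([451.4, 239.7]), 0.79, array([ 0.493, -0.357]))]
```

View pics/top1.png

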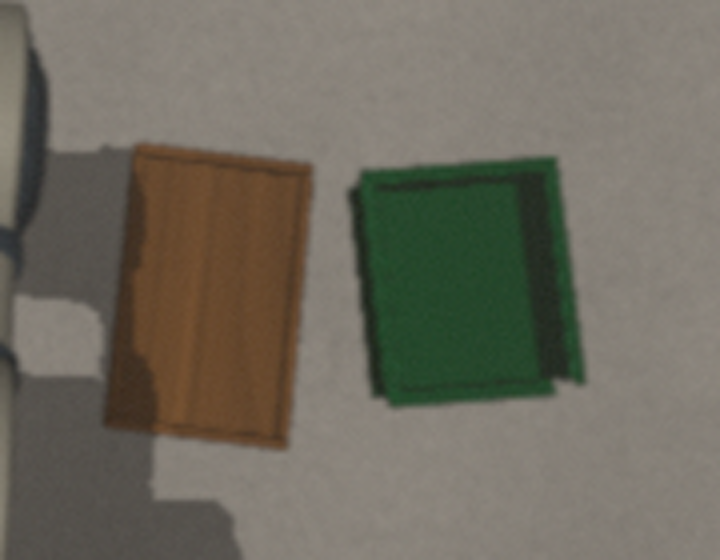

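Tray rim corners in full-image pixels: (373.8,206.3), (418,210.8), (412,281.8), (366.3,276.3). The bin rim is centred at about (458,239), with its low side toward the robot.

```bash
cat >> h.py <<'E'
def rect(p,kind):
    """pose of tray/bin from colour in top view -> centre, angle of long axis (mod pi)"""
    h=cv2.cvtColor(p["img"],cv2.COLOR_RGB2HSV); z=.022 if kind=="tray" else .06
    lo,hi=((5,90,30),(20,255,255)) if kind=="tray" else ((50,90,25),(85,255,255))
    m=cv2.inRange(h,lo,hi); m[:,:345]=0; m[:185]=0; m[310:]=0; m[:,560:]=0
    m=cv2.morphologyEx(m,cv2.MORPH_CLOSE,np.ones((5,5)))
    k=max(cv2.findContours(m,cv2.RETR_EXTERNAL,cv2.CHAIN_APPROX_NONE)[0],key=cv2.contourArea)
    P=np.array([plane(p,q,z)[:2] for q in k.reshape(-1,2)],np.float32)*1000
    (c,s,a)=cv2.minAreaRect(P); a=np.radians(a); 
    if s[0]<s[1]: a+=np.pi/2
    a=(a+np.pi/2)%np.pi-np.pi/2
    print(kind,"c",np.round(c,1),"size",np.round(s,1),"long axis",round(a,3)); return np.array(c)/1000,a
E
python3 - <<'E'
from h import *
p=capture("top"); rect(p,"tray"); rect(p,"bin")
f=lambda c,z:[plane(p,(340+a/4,170+b/4),z)[:2].round(3) for a,b in c]
t=f([(135,145),(312,163),(288,447),(105,425)],.022); print(t,np.mean(t,0))
b=f([(360,170),(557,158),(585,383),(388,395)],.06); print(b,np.mean(b,0))
print(get_state()["time"])
E
```

```text
tray c [ 483.3 -203.2] size [118.7 186.5] long axis -0.117
bin c [ 491.6 -361.6] size [146.1 126.2] long axis 0.086
[array([ 0.581, -0.156]), array([ 0.57 , -0.274]), array([ 0.384, -0.254]), array([ 0.397, -0.135])] [ 0.483   -0.20475]
[array([ 0.561, -0.295]), array([ 0.57 , -0.422]), array([ 0.427, -0.433]), array([ 0.418, -0.309])] [ 0.494   -0.36475]
28.7833
```

```bash
cat >> h.py <<'E'
def place(kind,dx,dy):
    p=capture("top"); c,a=rect(p,kind); u=np.array([np.cos(a),np.sin(a)]); v=np.array([-u[1],u[0]]); q=quat(np.pi/2+a)
    if kind=="bin": c=c+np.array([.002,-.003])
    c=c+u*dx+v*dy; w=get_state()["gripper_width"]
    move_to([*c,.12],q); z=.0305 if kind=="tray" else .082
    w2=get_state()["gripper_width"]; move_l([*c,z],speed=.12,until_force=6); w3=get_state()["gripper_width"]
    dwell(.1); open_jaws(); dwell(.1); move_l([*c,.13],speed=.25); print("w",np.round([w,w2,w3],4),"t",get_state()["time"])
E
sed -i 's/G=np.array(\[.5305,.0202\])/G=np.array([.5300,.0202])/' h.py
python3 - <<'E'
from h import *
place("bin",0,.022); feed(); p=see("s2"); locate(p); print(get_state()["time"])
p=capture("top"); save(p,"top2",(160,150,520,310),2)
im=cv2.vconcat([cv2.resize(cv2.imread("pics/s2.png"),(480,360)),cv2.resize(cv2.imread("pics/top2.png"),(480,213))]); cv2.imwrite("pics/m2.png",im)
E
```

```text
bin c [ 491.5 -361.8] size [146.2 125.5] long axis 0.085
w [0.0276 0.0278 0.0274] t 32.2583
twist 1.42 [2.01 2.42 1.48] 0.011743332860032348
exp [315. 117.] [([315.4, 112.1], 0.95, array([0.4713, 0.1735])), ([319.7, 25.2], 0.85, array([0.4716, 0.2349])), ([317.4, 31.8], 0.74, array([0.4701, 0.2304]))]
rect [316. 117.] [14. 14.] 90.0 off [0.8 0. ]
42.0417
```

View pics/m2.png

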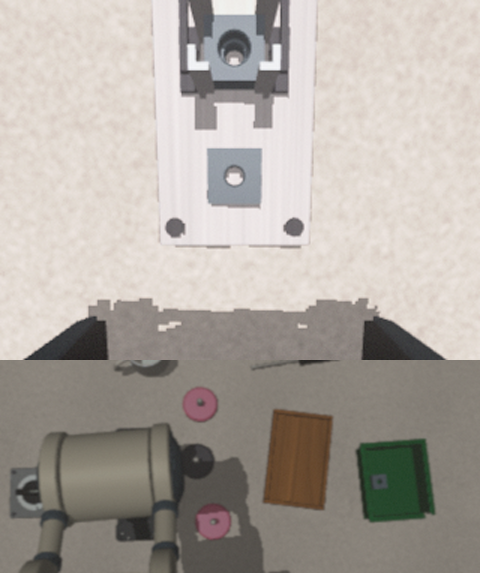

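The first sleeve lies in the bin and the second is at the outfeed with a small bore. Gauging the second.

Run:
```python
from h import *
P=wrist(); q=locate(P); pick(q); z=gauge(); press()
z=get_state()["eef_pos"][2]; move_l([*G,.13],speed=.2); print(get_state()["gripper_width"],z)
if .062<z<.068: 
    place("bin",0,-.022); feed(); p=see("s3"); locate(p); print(get_state()["time"])
```

```text
rect [316.2 116.4] [14.3 14.3] 63.4 off [0.8 0.2]
grip 0.0279
hit True tcp [0.5298 0.0204 0.065 ] F [0.2 3.1 1.2] w 0.0277 t 46.8167
press [-1.8  4.7  9.1] [0.5299 0.0204 0.0638]
0.027563611327086214 0.06384134009863471
bin c [ 491.7 -362. ] size [146.1 125. ] long axis 0.085
w [0.0277 0.0278 0.0278] t 51.4667
twist 1.42 [2.08 2.49 1.48] 0.01197445734941369
exp [315. 117.] [([319.7, 27.9], 0.96, array([0.4717, 0.233 ])), ([315.9, 109.7], 0.82, array([0.4716, 0.1753]))]
rect [316. 117.] [14. 14.] 90.0 off [0.8 0. ]
61.4
```

View pics/s3.png

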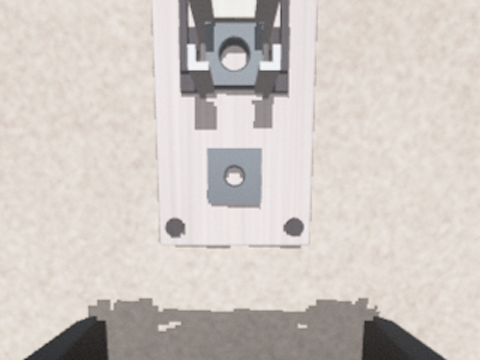

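Third sleeve fed, at the same pixel; the last one in the magazine shows a larger bore.

```bash
sed -i 's/G=np.array(\[.5300,.0202\])/G=np.array([.5299,.0206])/' h.py
python3 - <<'E'
from h import *
P=wrist(); q=locate(P); pick(q); z=gauge(); press()
z=get_state()["eef_pos"][2]; move_l([*G,.13],speed=.2); print(get_state()["gripper_width"],z)
if .062<z<.068: 
    place("bin",.035,0); feed(); p=see("s4"); locate(p); print(get_state()["time"])
    p=capture("top"); save(p,"top4",(160,150,520,310),2)
    im=cv2.vconcat([cv2.resize(cv2.imread("pics/s4.png"),(480,360)),cv2.resize(cv2.imread("pics/top4.png"),(480,213))]); cv2.imwrite("pics/m4.png",im)
E
```

```text
rect [316. 117.] [14. 14.] 90.0 off [ 0.7 -0.1]
grip 0.0277
hit True tcp [0.5298 0.0204 0.0651] F [-0.2 -3.8  1. ] w 0.0276 t 66.125
press [-2.3 -4.3  7.7] [0.5299 0.0204 0.0639]
0.02806453053956912 0.06388448132391236
bin c [ 491.6 -361.9] size [146.1 125. ] long axis 0.083
w [0.0277 0.0274 0.0278] t 70.6917
twist 1.42 [2.03 2.45 1.47] 0.012049958279733644
exp [315. 117.] [([321.6, 107.8], 0.83, array([0.4759, 0.1769]))]
rect [316.  116.5] [20. 21.] 0.0 off [0.8 0.4]
80.55
```

View pics/m4.png

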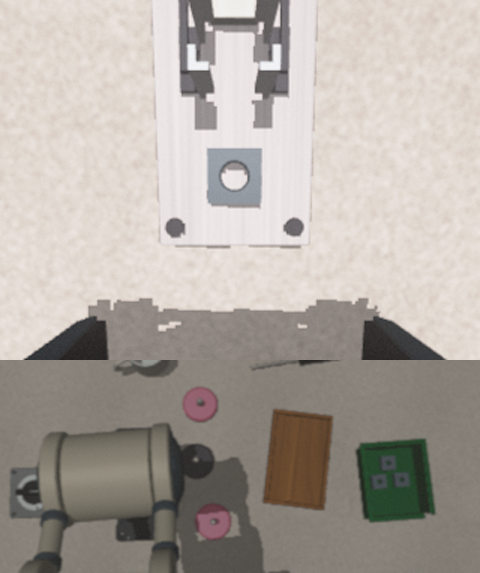

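Three sleeves are in the bin, the magazine is empty, and the last sleeve (large bore) is at (316,117). Gauging it.

```bash
sed -i 's/G=np.array(\[.5299,.0206\])/G=np.array([.5299,.0204])/' h.py
python3 - <<'E'
from h import *
P=wrist(); q=locate(P); pick(q); z=gauge()
E
```

```text
rect [316.  116.5] [21. 20.] 90.0 off [0.6 0.1]
grip 0.0279
hit True tcp [0.5298 0.0204 0.0348] F [-0.6  0.8  5.7] w 0.0276 t 85.9667
```

It went right down to the foot, so it is good and goes in the tray.

Run:
```python
from h import *
move_l([*G,.13],speed=.12); print(get_state()["gripper_width"])
place("tray",0,0); move_to([.45,.1,.3],quat(FY)); dwell(.5)
p=capture("top"); save(p,"end",(160,120,520,310),2); print(get_state()["time"],get_state()["force"])
```

```text
0.027740794189396102
tray c [ 534.1 -181.5] size [117.7 186.9] long axis -0.116
w [0.0278 0.0277 0.028 ] t 90.3833
92.2167 [ 0.37969414 -0.74934078  0.05293897]
```

View pics/end.png

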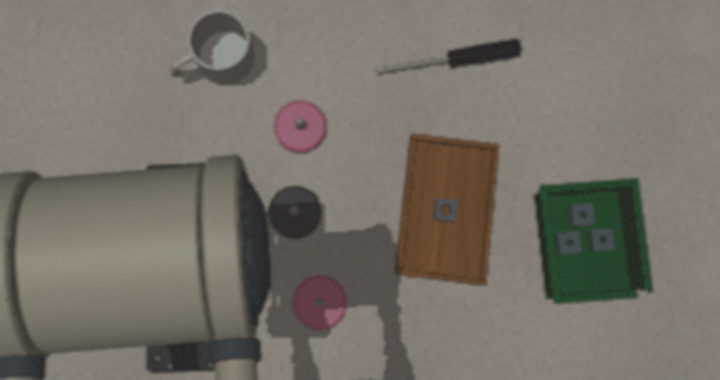

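The tray had been knocked aside, but it was located again before placing. The good sleeve lies flat in the tray at crop (446,210), and three rejects lie in the bin around (580,230). The magazine is empty, so I'm handing in.

```bash
python3 -c "
from station import *
print(job_done())"
```

```text
the job is handed in; nothing more can be done
None
```

The job is handed in: all four sleeves were fed and gauged, with three undersize ones in the green bin, the one full-size sleeve flat in the tray, the magazine empty and the knob turned back and released; the judged result was not reported.

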